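# Show which adapter in the calibration case lacks its dust cap

### The arm

A 6-joint arm with a two-finger parallel gripper is mounted at the origin on a cart in front of the work surface, level with it; the furniture and walls round the work are solid. World frame = base frame: x ahead of the robot, y to its left, z up, the work surface at z = 0. Lengths are in m, angles in rad, forces in N, time in s.
With the tool pointing down it reaches from about 0.3 to 0.75 m from the base axis. Payload 8.5 kg.
Tool frame: the origin (TCP) lies midway between the tips of the shut fingers; the grasp point (between the pads) lies 19 mm behind it; z points along the fingers, y is the line along which they close (so a half turn about z gives the same grasp; the last joint's range is limited). The gripper opens to 85 mm and grips with 20 to 120 N. Pads are 22 mm wide; open, the fingers measure 114 mm over their backs; the gripper's body (76 mm by 85 mm) begins 54 mm behind the grasp point. The pads swing forward as they close: fully open they stand 13 mm farther back than shut.
Start: joints at [-1.556, 0.381, 1.297, -0, 1.464, -0.215], TCP at [0.125, -0.536, 0.231] pointing down, gripper open.
Joint ranges: [-3.11, 3.11], [-0.89, 2.33], [0.22, 2.48], [-1.42, 4.56], [0.17, 2.85], [-2.88, 2.88]. Speed limits (rad/s): [2.39, 2.39, 3.14, 3.14, 3.14, 3.14].

### API

Orientations are given as a rotation vector (axis times angle).
In Python, from cell import sensors, optics, r gives the robot as it stands.
- The arm moves only by the tool carry_out, never from a script. Its argument "increments" is a list of rows, each an object with "xyz": the shift along the tool's x, y, z in cm, a list of three; "delta_rot": the turn, a rotation vector about the tool's x, y, z in degrees, a list of three; "jaw": the opening, from 0 (shut) to 1 (fully open). A call has 1 to 8 rows; each row shifts and turns the commanded pose from where the row before left it, along the tool's axes as they then stand; what a row does not reach is not made up. A row lasts 1/10 s, in which the tool goes at most 50 mm and 8.59 degrees, less where a joint would pass 70% of its speed; a pose out of reach is approached as far as the arm can. A call is refused whole if a number of a shift passes 5 or a number of a turn 8.59, either way. A call with a gripper value outside its range is refused whole. The fingers move at their own pace and stop on an object; "newtons" is the grip in N (left out, the last holds). Time passes only in rows, so rows that do not move let the fingers close. It gives the time, the measured TCP pose, the force, the opening and the grip force at its end, in the units of the state.
- sensors.get_state(): the state, without advancing time (a new reading comes with each control period).
- optics.read_camera(name): name is "side" or "top"; returns the picture (400x640x3 uint8, blue, green, red); there is no depth.
- optics.calibration(name): a dict with "mtx" (3x3 intrinsics, pixels), "R" (3x3) and "t" (3): a world point X has camera coordinates R X + t. Camera axes: x right, y down, z forward; pixel columns grow to the right and rows downward; lengths in m; the calibration is good to about 2 mm. A picture is of the moment at which its call begins. calibration takes no time and is no camera call.
- r.close_job(): hands the job in; it is judged then, once.
The state is a dict: "time_s": time; "joint_positions": joint angles; "dq": joint speeds; "effort": joint torques, N m; "tool_pos": TCP position; "tcp_rot": TCP orientation; "wrist_force": force on the tool from outside, world axes, zero at the start; "moment": the same for the moment, N m; "width": opening from 0.0 (shut) to 1.0 (fully open); "gripper_force": force on a finger pad.
Only numpy, scipy, OpenCV 4.12 (cv2) and the standard library are available. Lean on these libraries where they do the work, as an engineer would, in place of code of your own. Each camera call takes 0.05 s, during which the arm holds its last target. There are 200 camera calls.

### The job

The wooden calibration case on the bench stands with its lid half open. Push the lid gently right back until it leans open past upright, and leave it so; then show a workmate which adapter was put away without its red dust cap, by holding your fingertips a centimetre or two straight above its middle for two seconds, and after that show the loose red cap on the bench that belongs on it in the same way. The bare parts must stay clean and in place: touch, move or lift no adapter and no cap, point this closely at none of the other adapters or the black cap on the way, and leave the torque wrench and the pen alone.

Things in the scene. Friction and masses are not known exactly. Their poses are not given: they have to be found in the camera images.
- kit: wooden calibration case, fixed: 182 mm (its x) by 322 mm (its y), lower half 53 mm high, foam face 44 mm above the bench; origin under its centre, x towards the hinge (away from the robot), y left, z up. Of six pockets (58 x 27 mm) in a row 41 mm behind the centre four hold an adapter. Four small fixed parts in the front row have small red caps of their own, top at 53 mm: not meant.
- lid_hinge (a point): middle of the lid's hinge line, at the upper rear edge of the lower half of the case, 52.6 mm above the bench; the hinge line runs along the case's y; this point's x points away from the robot like the case's.
- lid_edge (a point): middle of the lid's free edge, 174.5 mm from the hinge line; moves with the lid (322 mm wide, 28 mm deep, hollow below). Half open, it is the lid's part nearest to the robot: fingertips reaching 10 to 20 mm below it from the front can push it back; behind it the lid's top slopes up, so lean the hand back or it meets the slope. It swings on a circle round the hinge, at its highest 227 mm above the bench.
- kit_lid (a joint): angle of the case's lid, rad: 0 shut, 1.57 upright, stop at 1.92 leaning back. Starts at 0.65 to 1.0. The stiff hinge holds the lid wherever it is left; it takes about 5 to 8 N at the free edge to move it.
- bare_adapter_center (a point): coaxial adapter in a rear pocket of the case's black foam: silvery knurled nut 20 mm across, axis along the case's x, narrower threaded end towards the robot; the only one without a cap: its brass-coloured thread is in sight; 42 mm long. Point: its centre, half-way along and up; its top is 10 mm above, about level with the foam. Loose. Which adapter lies in which pocket changes; neighbours are 47 mm apart.
- capped_adapter_1_center (a point): coaxial adapter in a rear pocket of the case's black foam: silvery knurled nut 20 mm across, axis along the case's x, narrower threaded end towards the robot; its threaded end is hidden under a red cap 20 mm across; about 45 mm long with it. Point: its centre, half-way along and up; its top is 10 mm above, about level with the foam. Loose. Which adapter lies in which pocket changes; neighbours are 47 mm apart.
- capped_adapter_2_center (a point): coaxial adapter in a rear pocket of the case's black foam: silvery knurled nut 20 mm across, axis along the case's x, narrower threaded end towards the robot; its threaded end is hidden under a red cap 20 mm across; about 45 mm long with it. Point: its centre, half-way along and up; its top is 10 mm above, about level with the foam. Loose. Which adapter lies in which pocket changes; neighbours are 47 mm apart.
- capped_adapter_3_center (a point): coaxial adapter in a rear pocket of the case's black foam: silvery knurled nut 20 mm across, axis along the case's x, narrower threaded end towards the robot; its threaded end is hidden under a red cap 20 mm across; about 45 mm long with it. Point: its centre, half-way along and up; its top is 10 mm above, about level with the foam. Loose. Which adapter lies in which pocket changes; neighbours are 47 mm apart.
- red_cap_center (a point): loose red plastic cap, 20 mm across its lip, 17 mm high, standing on the bench to the right of the case; this point is its centre, half-way up.
- black_cap: loose black rubber cap, 21 mm across, 18 mm high, standing on the bench to the right of the case; origin at the centre of its underside. Not the one wanted.
- torque_wrench: small torque spanner, 156 mm long, 24 mm wide, 15 mm high, lying on the bench in front of the case, to the right; origin under its middle. Leave it alone.
- pen: white pen, 128 mm long, 13 mm thick, lying on the bench to the left of the case; origin under its middle. Leave it alone.

How it is judged:
On the way, in this order (a step that is already met when the one before it is completed fails the run):
1. the lid is pushed back past upright (value of joint kit_lid above 1.6 rad), for 0.3 s.
2. the fingertips stay just above the adapter without a cap, the lid open (horizontal distance between the grasp point and bare_adapter_center below 0.018 m and z of the grasp point in the frame of bare_adapter_center below 0.06 m and value of joint kit_lid above 1.6 rad), for 1.5 s.
3. the fingertips stay just above the loose red cap (horizontal distance between the grasp point and red_cap_center below 0.018 m and z of the grasp point in the frame of red_cap_center below 0.06 m), for 1.5 s.
At the end, for the whole second after the job is handed in: The lid stands open at more than 1.6 rad and at rest; all four adapters and the red cap are within 6 mm of where they were (value of joint kit_lid above 1.6 rad and velocity of joint kit_lid below 0.05 rad/s and distance of each of bare_adapter_center, capped_adapter_1_center, capped_adapter_2_center, capped_adapter_3_center, red_cap_center from where it was at the start of the episode below 0.006 m); the robot touches nothing.
It fails at once if the robot touches an adapter or a cap (contact force between any of the fingers, the arm and bare_adapter above 0.5 N or contact force between any of the fingers, the arm and capped_adapter_1 above 0.5 N or contact force between any of the fingers, the arm and capped_adapter_2 above 0.5 N or contact force between any of the fingers, the arm and capped_adapter_3 above 0.5 N or contact force between any of the fingers, the arm and red_cap above 0.5 N or contact force between any of the fingers, the arm and black_cap above 0.5 N).
It fails at once if the fingertips point closely at an adapter that has its cap, or at the black cap ((horizontal distance between the grasp point and capped_adapter_1_center below 0.012 m and z of the grasp point in the frame of capped_adapter_1_center below 0.06 m) or (horizontal distance between the grasp point and capped_adapter_2_center below 0.012 m and z of the grasp point in the frame of capped_adapter_2_center below 0.06 m) or (horizontal distance between the grasp point and capped_adapter_3_center below 0.012 m and z of the grasp point in the frame of capped_adapter_3_center below 0.06 m) or (horizontal distance between the grasp point and black_cap below 0.012 m and z of the grasp point in the frame of black_cap below 0.068 m)).
It fails at once if an adapter or the red cap is moved or lifted (distance of any of bare_adapter_center, capped_adapter_1_center, capped_adapter_2_center, capped_adapter_3_center, red_cap_center from where it was at the start of the episode above 0.01 m).
It fails at once if the black cap, the torque wrench or the pen is disturbed (distance of any of black_cap, torque_wrench, pen from where it was at the start of the episode above 0.01 m).
It fails at once if the lid is flung open instead of pushed (velocity of joint kit_lid above 3 rad/s).
It also fails if it takes over 58 s, if anything falls off the work surface, if the arm or the gripper's body presses on something with over 40 N, if the wrist force passes 120 N, or if a joint passes its speed limit or range.

## Working session

There is one attempt and no reset: what is moved stays moved. The work goes in short steps, Python scripts to look and compute and a tool call to move; the robot and the scene stay as the last step left them, time stands still between calls to the robot, and variables do not carry over. Pictures are saved under pics/ and viewed, at most 10 in all, crops included, and the job is handed in when it is done.

Besides the shell and the picture viewer there is one more tool, called after "Request:" as a command line: name --argument value ..., lists and objects as JSON in quotes. carry_out: Moves the arm, as the interface text tells. Its arguments: {"type":"object","properties":{"increments":{"type":"array"},"newtons":{"type":"number"}},"required":["increments"]}

```bash
mkdir -p pics; python3 - <<'E'
from cell import sensors, optics, r
import cv2
for n in("side","top"):
    cv2.imwrite(f"pics/{n}0.png",optics.read_camera(n)); c=optics.calibration(n); print(n,c)
s=sensors.get_state(); print(s)
E
```

```text
side {'mtx': array([[483.58287612,   0.        , 314.85309823],
       [  0.        , 483.58287612, 195.06848818],
       [  0.        ,   0.        ,   1.        ]]), 'R': array([[ 0.96571358, -0.25848653, -0.02412452],
       [-0.18304808, -0.61207221, -0.76932503],
       [ 0.18409421,  0.74736358, -0.63840191]]), 't': array([-0.44504082,  0.15583356,  1.38761243])}
top {'mtx': array([[372.14787812,   0.        , 316.99769461],
       [  0.        , 372.14787812, 196.4053999 ],
       [  0.        ,   0.        ,   1.        ]]), 'R': array([[ 0.32167208, -0.94684802,  0.00242805],
       [-0.89829829, -0.30598693, -0.31532868],
       [ 0.29931128,  0.09925132, -0.94897941]]), 't': array([-0.11530929,  0.44602506,  0.83785399])}
{'time_s': 0.1, 'joint_positions': array([-1.55631677e+00,  3.81131687e-01,  1.29816391e+00,  9.28785850e-06,
        1.46361092e+00, -2.15303768e-01]), 'dq': array([ 0.00032763, -0.00044228, -0.00216854, -0.00015311, -0.00109837,
        0.00136663]), 'effort': array([ 2.43604431e-03, -4.49223554e+01, -2.31658101e+01, -1.70939079e-04,
        3.70920650e-03,  7.34171380e-06]), 'tool_pos': array([ 0.12526576, -0.53527348,  0.23077898]), 'tcp_rot': array([-3.11958326e+00, -3.59997939e-01, -2.21223008e-04]), 'wrist_force': array([-0.2244825,  1.2278274, -0.5441884]), 'moment': array([-0.00738679, -0.03896026, -0.02463402]), 'gripper_force': 0.0, 'width': 0.998329019228631}
```

View pics/top0.png

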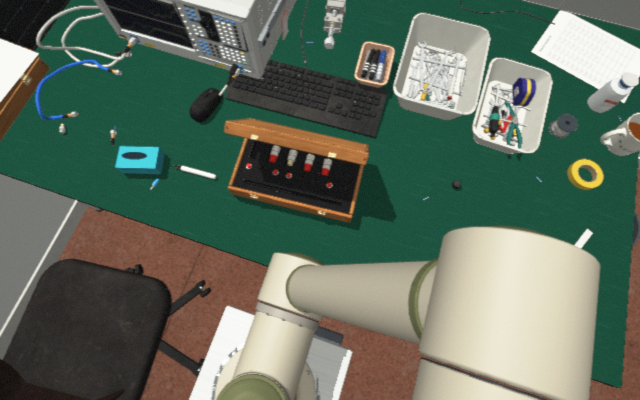

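View pics/side0.png

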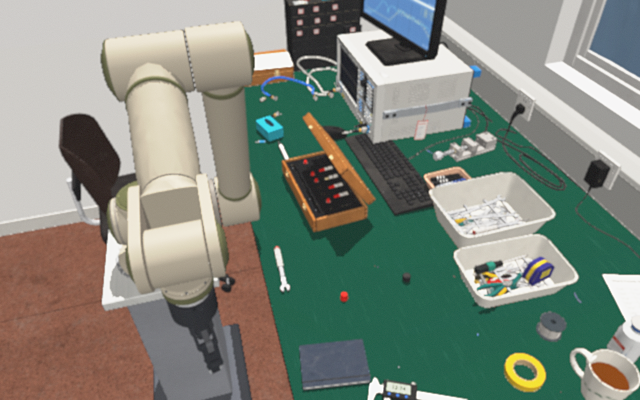

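```bash
python3 - <<'E'
import cv2
t=cv2.imread("pics/top0.png")[110:230,215:380]; s=cv2.imread("pics/side0.png")[105:240,270:385]
cv2.imwrite("pics/t1.png",cv2.resize(t,None,fx=4.8,fy=4.8,interpolation=cv2.INTER_CUBIC))
cv2.imwrite("pics/s1.png",cv2.resize(s,None,fx=4.4,fy=4.4,interpolation=cv2.INTER_CUBIC))
E
```

```text
(no output)
```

View pics/t1.png

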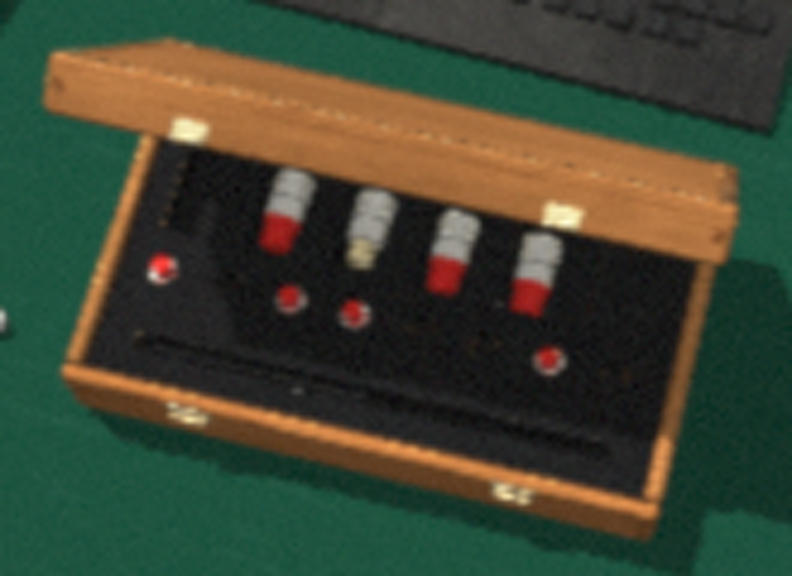

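View pics/s1.png

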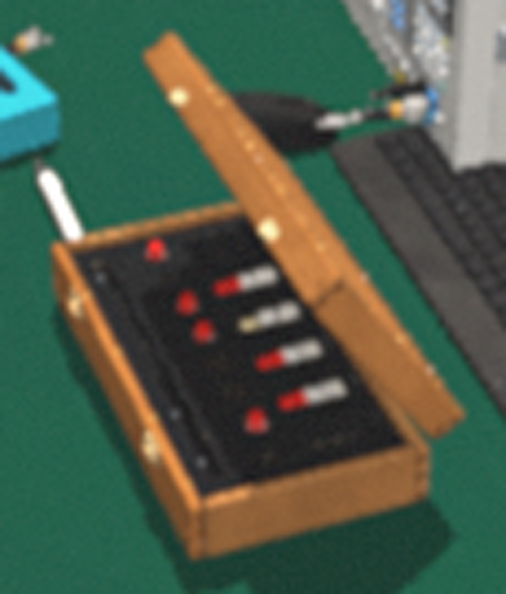

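```bash
cat > h.py <<'E'
import numpy as np
from cell import sensors, optics, r
def ray(n,p):
    c=optics.calibration(n); d=c["R"].T@np.linalg.solve(c["mtx"],[p[0],p[1],1]); return -c["R"].T@c["t"],d
def atz(n,p,z):
    o,d=ray(n,p); return o+d*(z-o[2])/d[2]
def tri(a,b):
    A=[];B=[]
    for n,p in(("top",a),("side",b)):
        o,d=ray(n,p); d=d/np.linalg.norm(d); P=np.eye(3)-np.outer(d,d); A.append(P);B.append(P@o)
    return np.linalg.lstsq(np.vstack(A),np.hstack(B),rcond=None)[0]
T=lambda x,y:(215+(x+.5)/4.8-.5,110+(y+.5)/4.8-.5)
S=lambda x,y:(270+(x+.5)/4.4-.5,105+(y+.5)/4.4-.5)
E
python3 - <<'E'
from h import *
np.set_printoptions(precision=4,suppress=True)
fl,fr=atz("top",T(65,370),.053),atz("top",T(657,510),.053)
print("front",fl,fr,np.linalg.norm(fl-fr)); 
print("front side", atz("side",S(55,248),.053),atz("side",S(195,522),.053))
print("rearR side",atz("side",S(427,455),.053))
print("bare",tri(T(370,228),S(271,319)),atz("top",T(370,228),.036),atz("side",S(271,319),.036))
L,R=tri(T(42,105),S(145,55)),tri(T(722,262),S(320,305)); print("rim",L,R,np.linalg.norm(L-R))
print("red",atz("side",(344,296.5),.0085),"black",atz("side",(406,279),.009),atz("top",(457,184.5),.009))
print("wrench",atz("side",(277,248),.01),atz("side",(285,288),.01))
y=fl-fr; y/=np.linalg.norm(y); x=np.array([y[1],-y[0],0]); m=(fl+fr)/2; o=m+.091*x; print("yaw",np.arctan2(x[1],x[0]),"o",o)
q=tri(T(370,228),S(271,319))-o; print("bare in kit",q@x,q@y)
h=o+.091*x; e=(L+R)/2-h; print("edge rel hinge",e@x,e@y,e[2],"ang",np.arctan2(e[2],-e@x))
E
```

```text
front [0.4177 0.2568 0.053 ] [ 0.4451 -0.06    0.053 ] 0.31793735332795137
front side [0.4157 0.2499 0.053 ] [ 0.4394 -0.0747  0.053 ]
rearR side [ 0.6053 -0.0554  0.053 ]
bare [0.5527 0.1364 0.0378] [0.5528 0.1367 0.036 ] [0.5539 0.139  0.036 ]
rim [0.4965 0.2668 0.1975] [ 0.5272 -0.0529  0.1928] 0.3212228054197823
red [ 0.4539 -0.3138  0.0085] black [ 0.6274 -0.3044  0.009 ] [ 0.6308 -0.3001  0.009 ]
wrench [ 0.3238 -0.0992  0.01  ] [ 0.3149 -0.2462  0.01  ]
yaw 0.08629900342945945 o [0.5221 0.1063 0.053 ]
bare in kit 0.03308473215693992 0.027366708600970412
edge rel hinge -0.10113034465076719 0.001557873133914336 0.14214651832762062 ang 0.9524261093702782
```

The pictures show the bare adapter second from the left: its brass thread is at top pixel (290,165), and its centre at about (292,157) top and (331,177) side. The red cap is at side (344,296) and the black cap at side (406,279) and top (457,184). The lid rim is at x≈0.51, z≈0.195, an angle of about 0.95 rad. I'll move to a spot in front of the lid.

Request:
carry_out --increments '[{"xyz":[0,0,0],"delta_rot":[0,0,8],"jaw":0},{"xyz":[4,-3,0],"delta_rot":[0,0,0],"jaw":0},{"xyz":[4,-3,0],"delta_rot":[0,0,0],"jaw":0},{"xyz":[4,-3,0],"delta_rot":[0,0,0],"jaw":0},{"xyz":[4,-3,0],"delta_rot":[0,0,0],"jaw":0},{"xyz":[4,-3,0],"delta_rot":[0,0,0],"jaw":0},{"xyz":[4,-3,0],"delta_rot":[0,0,0],"jaw":0},{"xyz":[2,-3,0],"delta_rot":[0,0,0],"jaw":0}]'

```text
time_s: 0.9
tool_pos: [0.3672, -0.301, 0.231]
tcp_rot: [-3.138, -0.144, -0.0]
wrist_force: [0.8, 0.5, -1.2]
width: 0.0
gripper_force: 0.0
```

Request:
carry_out --increments '[{"xyz":[1,-4.5,0],"delta_rot":[0,0,0],"jaw":0},{"xyz":[1,-4.5,0],"delta_rot":[0,0,0],"jaw":0},{"xyz":[1,-4.5,0],"delta_rot":[0,0,0],"jaw":0},{"xyz":[1,-4.5,0],"delta_rot":[0,0,0],"jaw":0},{"xyz":[1,-4.5,0],"delta_rot":[0,0,0],"jaw":0},{"xyz":[1,-4.5,0],"delta_rot":[0,0,0],"jaw":0},{"xyz":[0,-4.5,0],"delta_rot":[0,0,0],"jaw":0},{"xyz":[0,-4.5,0],"delta_rot":[0,0,0],"jaw":0}]'

```text
time_s: 1.7
tool_pos: [0.3921, 0.0628, 0.2312]
tcp_rot: [-3.138, -0.141, 0.001]
wrist_force: [0.8, 0.1, -0.3]
width: -0.004
gripper_force: 0.0
```

Request:
carry_out --increments '[{"xyz":[0,-2.5,0],"delta_rot":[0,8,0],"jaw":0},{"xyz":[0,-2.5,0],"delta_rot":[0,8,0],"jaw":0},{"xyz":[0,0,0],"delta_rot":[0,8,0],"jaw":0},{"xyz":[0,0,0],"delta_rot":[0,8,0],"jaw":0},{"xyz":[0,0,0],"delta_rot":[0,8,0],"jaw":0},{"xyz":[-1.6,0,1.9],"delta_rot":[0,0,0],"jaw":0},{"xyz":[-1.6,0,1.9],"delta_rot":[0,0,0],"jaw":0},{"xyz":[0,0,0],"delta_rot":[0,0,0],"jaw":0}]'

```text
time_s: 2.5
tool_pos: [0.3865, 0.1108, 0.1791]
tcp_rot: [-2.923, -0.131, -1.054]
wrist_force: [-0.8, -0.2, 1.1]
width: -0.001
gripper_force: 0.0
```

```bash
python3 - <<'E'
from h import *
import cv2
a=cv2.resize(optics.read_camera("side")[60:260,230:430],None,fx=2,fy=2); b=cv2.resize(optics.read_camera("top")[80:280,200:400],None,fx=2,fy=2)
cv2.imwrite("pics/c2.png",np.hstack([a,b])); s=sensors.get_state(); print(s["tool_pos"],s["joint_positions"])
from scipy.spatial.transform import Rotation as Ro
print(Ro.from_rotvec(s["tcp_rot"]).as_matrix().round(3))
E
```

```text
[0.38826404 0.11081829 0.18193253] [-0.09921989 -0.02340934  2.21459173  0.44092032  0.28818888  1.00017265]
[[ 0.763  0.09   0.64 ]
 [ 0.069 -0.996  0.058]
 [ 0.642 -0.    -0.767]]
```

View pics/c2.png

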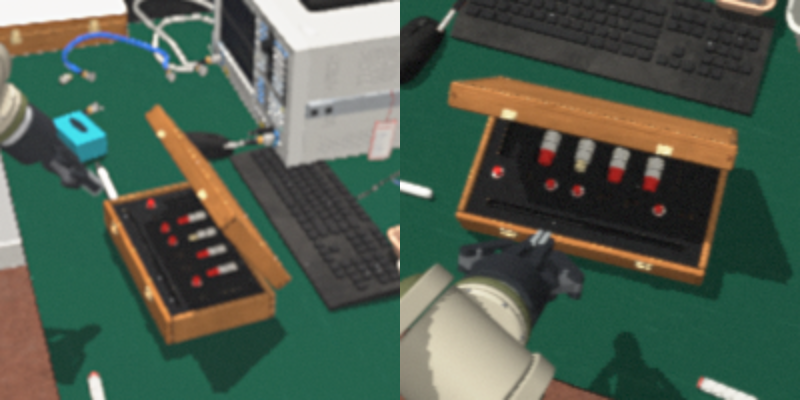

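The tool is in front of the rim and clear. The picture shows shut fingertips at about right-half (540,237), with the lid ahead. I'll advance.

Request:
carry_out --increments '[{"xyz":[1.5,0,1.3],"delta_rot":[0,0,0],"jaw":0},{"xyz":[1.5,0,1.3],"delta_rot":[0,0,0],"jaw":0},{"xyz":[1.5,0,1.3],"delta_rot":[0,0,0],"jaw":0},{"xyz":[1.5,0,1.3],"delta_rot":[0,0,0],"jaw":0},{"xyz":[1.5,0,1.3],"delta_rot":[0,0,0],"jaw":0},{"xyz":[0.8,0,0.6],"delta_rot":[0,0,0],"jaw":0},{"xyz":[0.8,0,0.6],"delta_rot":[0,0,0],"jaw":0},{"xyz":[0.8,0,0.6],"delta_rot":[0,0,0],"jaw":0}]'

```text
time_s: 3.4
tool_pos: [0.5163, 0.1226, 0.1817]
tcp_rot: [-2.921, -0.132, -1.061]
wrist_force: [-3.6, -1.3, 0.3]
width: 0.005
gripper_force: 1.5
```

Request:
carry_out --increments '[{"xyz":[1.1,0,0.25],"delta_rot":[0,0,0],"jaw":0},{"xyz":[1.1,0,0.25],"delta_rot":[0,0,0],"jaw":0},{"xyz":[1.1,0,0.25],"delta_rot":[0,0,0],"jaw":0},{"xyz":[1.0,0,0.4],"delta_rot":[0,0,0],"jaw":0},{"xyz":[1.0,0,0.4],"delta_rot":[0,0,0],"jaw":0},{"xyz":[0.9,0,0.5],"delta_rot":[0,0,0],"jaw":0}]'

```text
time_s: 4.0
tool_pos: [0.5773, 0.1279, 0.2052]
tcp_rot: [-2.922, -0.132, -1.06]
wrist_force: [-2.0, 0.4, -7.2]
width: 0.0
gripper_force: 3.2
```

```bash
python3 - <<'E'
from h import *
import cv2
a=cv2.resize(optics.read_camera("side")[60:260,230:430],None,fx=2,fy=2); b=cv2.resize(optics.read_camera("top")[80:280,200:400],None,fx=2,fy=2)
cv2.imwrite("pics/c3.png",np.hstack([a,b])); s=sensors.get_state(); print(s["tool_pos"],s["joint_positions"],s["wrist_force"])
E
```

```text
[0.57843971 0.12787365 0.20617046] [-0.01094612  0.26538312  1.75483039  0.15647392  0.42916176  1.35088609] [ 0.09809454 -0.60971422 -1.69037677]
```

View pics/c3.png

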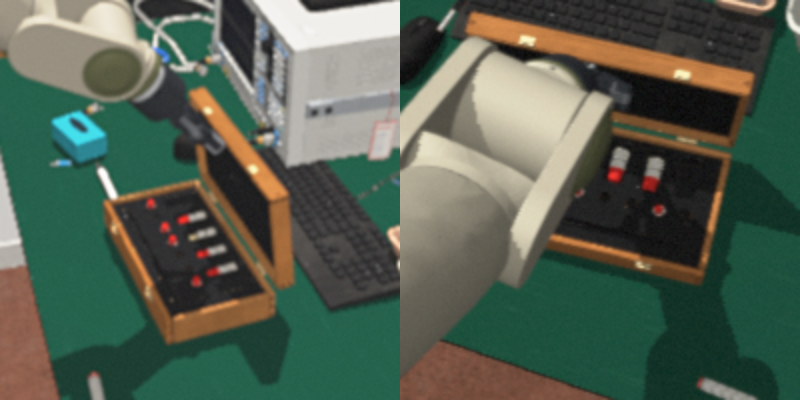

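The lid is now nearly upright, with the fingers on the rim at left-half (215,140). I'll keep pushing horizontally.

Request:
carry_out --increments '[{"xyz":[0.8,0,0.6],"delta_rot":[0,0,0],"jaw":0},{"xyz":[0.8,0,0.6],"delta_rot":[0,0,0],"jaw":0},{"xyz":[0.8,0,0.6],"delta_rot":[0,0,0],"jaw":0},{"xyz":[0.8,0,0.6],"delta_rot":[0,0,0],"jaw":0},{"xyz":[0.8,0,0.6],"delta_rot":[0,0,0],"jaw":0},{"xyz":[0,0,0],"delta_rot":[0,0,0],"jaw":0}]'

```text
time_s: 4.7
tool_pos: [0.626, 0.1323, 0.205]
tcp_rot: [-2.925, -0.132, -1.051]
wrist_force: [-3.8, -1.4, -16.4]
width: 0.003
gripper_force: 6.6
```

```bash
python3 - <<'E'
from h import *
import cv2
a=cv2.resize(optics.read_camera("side")[80:230,310:430],None,fx=4,fy=4)
cv2.imwrite("pics/c4.png",a); s=sensors.get_state(); print(s["tool_pos"],s["joint_positions"],s["wrist_force"])
E
```

```text
[0.62567232 0.13241893 0.20539623] [-8.59208687e-05  3.41658220e-01  1.63199301e+00  1.25645748e-01
  4.82505301e-01  1.38996926e+00] [ -4.71449143  -2.241906   -16.70404615]
```

View pics/c4.png

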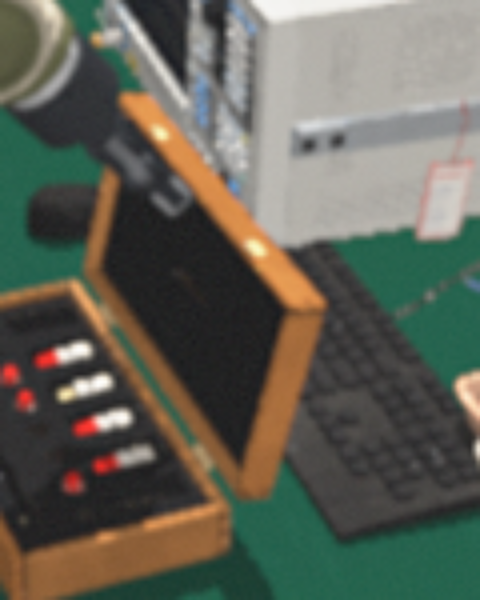

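```bash
python3 - <<'E'
from h import *
from scipy.optimize import least_squares
P=lambda x,y:np.array([310+(x+.5)/4-.5,80+(y+.5)/4-.5])
c=optics.calibration("side")
def proj(X): q=c["mtx"]@(c["R"]@X+c["t"]); return q[:2]/q[2]
x=np.array([.9963,.0861,0]);y=np.array([-.0861,.9963,0]); o=np.array([.520,.102,0])
hr=o+.091*x-.161*y; hr[2]=.0526
print("hinge end px",(proj(hr)-[310,80])*4, "in c4")
for th in (1.5,1.6,1.7,1.8,1.9): print(th,(proj(hr+.1745*(-np.cos(th)*x+np.array([0,0,np.sin(th)])))-[310,80])*4-(proj(hr)-[310,80])*4)
E
```

```text
hinge end px [249.0035792  503.52428826] in c4
1.5 [  -3.30224159 -188.66470274]
1.6 [  19.98303273 -194.62534022]
1.7 [  42.88995769 -198.44584032]
1.8 [  65.14018617 -200.10396334]
1.9 [  86.47158965 -199.60959398]
```

Request:
carry_out --increments '[{"xyz":[0.4,0,0.7],"delta_rot":[0,0,0],"jaw":0},{"xyz":[0.4,0,0.7],"delta_rot":[0,0,0],"jaw":0},{"xyz":[0.4,0,0.7],"delta_rot":[0,0,0],"jaw":0},{"xyz":[0,0,0],"delta_rot":[0,0,0],"jaw":0}]'

```text
time_s: 5.15
tool_pos: [0.6492, 0.1345, 0.1989]
tcp_rot: [-2.922, -0.132, -1.059]
wrist_force: [-3.4, -1.3, -13.2]
width: 0.003
gripper_force: 5.7
```

Request:
carry_out --increments '[{"xyz":[-1.0,0,-0.4],"delta_rot":[0,0,0],"jaw":0},{"xyz":[-1.0,0,-0.4],"delta_rot":[0,0,0],"jaw":0},{"xyz":[-1.5,0,-1.3],"delta_rot":[0,0,0],"jaw":0},{"xyz":[-1.5,0,-1.3],"delta_rot":[0,0,0],"jaw":0},{"xyz":[-1.5,0,-1.3],"delta_rot":[0,0,0],"jaw":0},{"xyz":[-1.5,0,-1.3],"delta_rot":[0,-7,0],"jaw":0},{"xyz":[0,0,0],"delta_rot":[0,-7,0],"jaw":0},{"xyz":[0,0,0],"delta_rot":[0,-6,0],"jaw":0}]'

```text
time_s: 5.95
tool_pos: [0.5527, 0.1256, 0.1999]
tcp_rot: [-3.074, -0.138, -0.557]
wrist_force: [-0.2, 0.5, -0.2]
width: -0.001
gripper_force: 0.0
```

```bash
cat > go.py <<'E'
from h import *
import cv2,sys
from scipy.spatial.transform import Rotation as Ro
s=sensors.get_state(); M=Ro.from_rotvec(s["tcp_rot"]).as_matrix()
g=np.array(eval(sys.argv[1])); gp=s["tool_pos"]-.019*M[:,2]
print("tcp",s["tool_pos"],"grasp",gp,"f",s["wrist_force"],"t",s["time_s"]); print(M.round(3)); d=g-gp
print("total cm",(M.T@d*100).round(1),"horiz",(M.T@(d*[1,1,0])*100).round(1),"vert",(M.T@(d*[0,0,1])*100).round(1))
a=cv2.resize(optics.read_camera("side")[60:260,230:430],None,fx=2,fy=2); b=cv2.resize(optics.read_camera("top")[80:280,200:400],None,fx=2,fy=2)
cv2.imwrite(sys.argv[2],np.hstack([a,b]))
E
python3 go.py "[.556,.134,.080]" pics/c5.png
```

```text
tcp [0.55266684 0.12559564 0.19991268] grasp [0.54602613 0.12501739 0.217705  ] f [-0.24939675  0.4832357  -0.18124796] t 5.95
[[ 0.933  0.09   0.35 ]
 [ 0.084 -0.996  0.03 ]
 [ 0.351  0.001 -0.936]]
total cm [-3.8 -0.8 13.3] horiz [ 1.  -0.8  0.4] vert [-4.8 -0.  12.9]
```

View pics/c5.png

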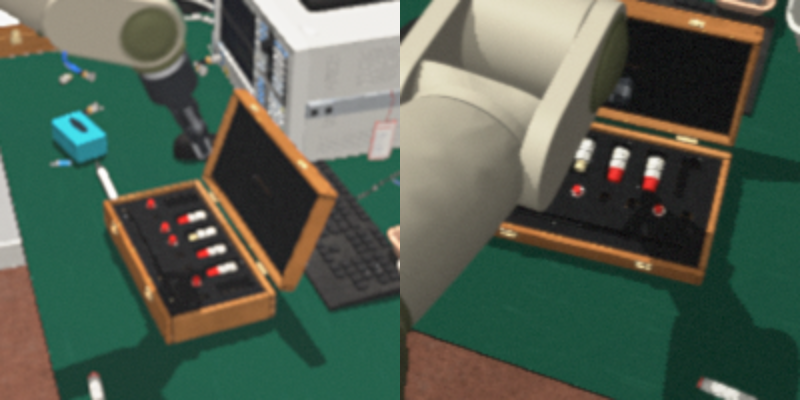

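The lid leans clearly past upright and is clear of the fingers. The adapters are in place. Next I'll move over the bare adapter and down.

Request:
carry_out --increments '[{"xyz":[1.0,-0.8,0.4],"delta_rot":[0,0,0],"jaw":0},{"xyz":[-1.2,0,3.2],"delta_rot":[0,0,0],"jaw":0},{"xyz":[-1.2,0,3.2],"delta_rot":[0,0,0],"jaw":0},{"xyz":[-1.2,0,3.2],"delta_rot":[0,0,0],"jaw":0},{"xyz":[-0.6,0,1.6],"delta_rot":[0,0,0],"jaw":0},{"xyz":[-0.6,0,1.6],"delta_rot":[0,0,0],"jaw":0},{"xyz":[0,0,0],"delta_rot":[0,0,0],"jaw":0}]'

```text
time_s: 6.75
tool_pos: [0.5583, 0.1347, 0.0562]
tcp_rot: [-3.075, -0.139, -0.542]
wrist_force: [-0.1, -0.5, 0.5]
width: 0.001
gripper_force: 0.0
```

```bash
python3 go.py "[.556,.134,.080]" pics/c6.png; python3 - <<'E'
import cv2
a=cv2.imread("pics/c6.png"); cv2.imwrite("pics/c6b.png",cv2.resize(a[180:310,120:280],None,fx=4,fy=4,interpolation=cv2.INTER_CUBIC))
E
```

```text
tcp [0.5583178  0.13472796 0.05624645] grasp [0.55184516 0.13413542 0.07410013] f [-0.14944133 -0.4927423   0.51128377] t 6.75
[[ 0.936  0.09   0.341]
 [ 0.085 -0.996  0.031]
 [ 0.342 -0.    -0.94 ]]
total cm [ 0.6  0.1 -0.4] horiz [0.4 0.1 0.1] vert [ 0.2 -0.  -0.6]
```

View pics/c6b.png

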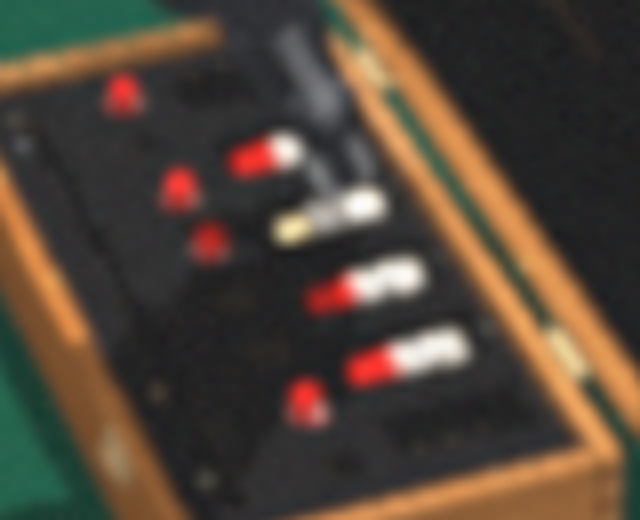

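The fingertips are just above the bare adapter. A 5 mm correction, then hold for 2 s.

Request:
carry_out --increments '[{"xyz":[0.5,0,-0.4],"delta_rot":[0,0,0],"jaw":0},{"xyz":[0,0,0],"delta_rot":[0,0,0],"jaw":0},{"xyz":[0,0,0],"delta_rot":[0,0,0],"jaw":0},{"xyz":[0,0,0],"delta_rot":[0,0,0],"jaw":0},{"xyz":[0,0,0],"delta_rot":[0,0,0],"jaw":0},{"xyz":[0,0,0],"delta_rot":[0,0,0],"jaw":0},{"xyz":[0,0,0],"delta_rot":[0,0,0],"jaw":0},{"xyz":[0,0,0],"delta_rot":[0,0,0],"jaw":0}]'

```text
time_s: 7.65
tool_pos: [0.562, 0.1345, 0.0631]
tcp_rot: [-3.075, -0.139, -0.542]
wrist_force: [1.0, -0.6, -0.1]
width: 0.0
gripper_force: 0.0
```

Request:
carry_out --increments '[{"xyz":[0,0,0],"delta_rot":[0,0,0],"jaw":0},{"xyz":[0,0,0],"delta_rot":[0,0,0],"jaw":0},{"xyz":[0,0,0],"delta_rot":[0,0,0],"jaw":0},{"xyz":[0,0,0],"delta_rot":[0,0,0],"jaw":0},{"xyz":[0,0,0],"delta_rot":[0,0,0],"jaw":0},{"xyz":[0,0,0],"delta_rot":[0,0,0],"jaw":0},{"xyz":[0,0,0],"delta_rot":[0,0,0],"jaw":0},{"xyz":[0,0,0],"delta_rot":[0,0,0],"jaw":0}]'

```text
time_s: 8.45
tool_pos: [0.562, 0.1345, 0.0632]
tcp_rot: [-3.075, -0.139, -0.542]
wrist_force: [0.2, -0.4, 0.8]
width: 0.003
gripper_force: 0.0
```

Request:
carry_out --increments '[{"xyz":[0,0,0],"delta_rot":[0,0,0],"jaw":0},{"xyz":[0,0,0],"delta_rot":[0,0,0],"jaw":0},{"xyz":[0,0,0],"delta_rot":[0,0,0],"jaw":0},{"xyz":[0,0,0],"delta_rot":[0,0,0],"jaw":0},{"xyz":[0,0,0],"delta_rot":[0,0,0],"jaw":0},{"xyz":[0,0,0],"delta_rot":[0,0,0],"jaw":0},{"xyz":[0,0,0],"delta_rot":[0,0,0],"jaw":0},{"xyz":[0,0,0],"delta_rot":[0,0,0],"jaw":0}]'

```text
time_s: 9.25
tool_pos: [0.562, 0.1345, 0.0632]
tcp_rot: [-3.075, -0.139, -0.542]
wrist_force: [-0.7, -0.4, -1.0]
width: -0.006
gripper_force: 0.0
```

Request:
carry_out --increments '[{"xyz":[1.2,0,-3.3],"delta_rot":[0,0,0],"jaw":0},{"xyz":[1.2,0,-3.3],"delta_rot":[0,0,0],"jaw":0},{"xyz":[1.2,0,-3.3],"delta_rot":[0,0,0],"jaw":0},{"xyz":[1.2,0,-3.3],"delta_rot":[0,0,0],"jaw":0},{"xyz":[-3,2,0],"delta_rot":[0,-7,0],"jaw":0},{"xyz":[-3,3,0],"delta_rot":[0,-7,0],"jaw":0},{"xyz":[-3,4,0],"delta_rot":[0,-6,0],"jaw":0},{"xyz":[0,4.5,0],"delta_rot":[0,0,0],"jaw":0}]'

```text
time_s: 10.05
tool_pos: [0.4857, -0.0085, 0.1833]
tcp_rot: [-3.137, -0.144, 0.006]
wrist_force: [1.6, -0.1, 0.1]
width: 0.002
gripper_force: 0.0
```

```bash
python3 - <<'E'
from h import *
import cv2
from scipy.spatial.transform import Rotation as Ro
for n,k in(("side",(slice(280,315),slice(325,365))),("top",(slice(215,300),slice(380,640)))):
    im=optics.read_camera(n).astype(int)[k]; m=((im[...,2]>120)&(im[...,1]<70)&(im[...,0]<70)).astype(np.uint8)
    nn,_,st,ce=cv2.connectedComponentsWithStats(m)
    for i in range(1,nn):
        if st[i,4]>5: p=ce[i]+[k[1].start,k[0].start]; print(n,p,st[i,4],atz(n,p,.0095))
s=sensors.get_state();M=Ro.from_rotvec(s["tcp_rot"]).as_matrix();gp=s["tool_pos"]-.019*M[:,2];print(s["tool_pos"],gp);print(M.round(3))
print((M.T@(np.array([.455,-.312,.048])-gp)*100).round(1))
E
```

```text
side [343.44736842 297.65789474] 38 [ 0.45120164 -0.31763427  0.0095    ]
top [445.92857143 248.39285714] 56 [ 0.45336518 -0.30942214  0.0095    ]
[ 0.48772393 -0.01190397  0.18339343] [ 0.48771797 -0.01188273  0.20239342]
[[ 0.996  0.085  0.   ]
 [ 0.085 -0.996 -0.001]
 [ 0.     0.001 -1.   ]]
[-5.8 29.6 15.5]
```

Request:
carry_out --increments '[{"xyz":[-1,4.5,0],"delta_rot":[0,0,0],"jaw":0},{"xyz":[-1,4.5,0],"delta_rot":[0,0,0],"jaw":0},{"xyz":[-1,4.5,0],"delta_rot":[0,0,0],"jaw":0},{"xyz":[-1,4.5,0],"delta_rot":[0,0,0],"jaw":0},{"xyz":[-1,4.5,0],"delta_rot":[0,0,0],"jaw":0},{"xyz":[-1,4.5,0],"delta_rot":[0,0,0],"jaw":0},{"xyz":[0,2.7,0],"delta_rot":[0,0,0],"jaw":0},{"xyz":[0,0,0],"delta_rot":[0,0,0],"jaw":0}]'

```text
time_s: 10.95
tool_pos: [0.4541, -0.3117, 0.183]
tcp_rot: [3.138, 0.136, 0.0]
wrist_force: [-0.9, -0.9, -0.3]
width: 0.001
gripper_force: 0.0
```

Request:
carry_out --increments '[{"xyz":[0,0,3.5],"delta_rot":[0,0,0],"jaw":0},{"xyz":[0,0,3.5],"delta_rot":[0,0,0],"jaw":0},{"xyz":[0,0,3],"delta_rot":[0,0,0],"jaw":0},{"xyz":[0,0,2],"delta_rot":[0,0,0],"jaw":0},{"xyz":[0,0,1],"delta_rot":[0,0,0],"jaw":0},{"xyz":[0,0,0],"delta_rot":[0,0,0],"jaw":0}]'

```text
time_s: 11.55
tool_pos: [0.4542, -0.3079, 0.0528]
tcp_rot: [-3.137, -0.143, 0.002]
wrist_force: [0.0, -0.0, -0.2]
width: -0.005
gripper_force: 0.0
```

```bash
python3 - <<'E'
from h import *
import cv2
s=sensors.get_state(); print(s["tool_pos"],s["tcp_rot"])
a=optics.read_camera("side")[220:330,280:430]; b=optics.read_camera("top")[170:280,380:530]
cv2.imwrite("pics/c7.png",cv2.resize(np.hstack([a,b]),None,fx=2.66,fy=2.66,interpolation=cv2.INTER_CUBIC))
E
```

```text
[ 0.45415511 -0.3078678   0.05277141] [-3.13670025e+00 -1.42704376e-01  1.98594502e-03]
```

View pics/c7.png

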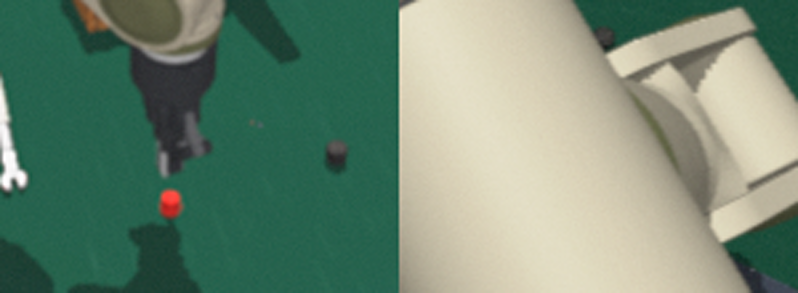

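The tips are above the red cap at left-half (171,204). The black cap is well away at (337,153). I'll go down to about 15 mm above the cap and hold.

Request:
carry_out --increments '[{"xyz":[0,0.4,1],"delta_rot":[0,0,0],"jaw":0},{"xyz":[0,0,1],"delta_rot":[0,0,0],"jaw":0},{"xyz":[0,0,0],"delta_rot":[0,0,0],"jaw":0},{"xyz":[0,0,0],"delta_rot":[0,0,0],"jaw":0},{"xyz":[0,0,0],"delta_rot":[0,0,0],"jaw":0},{"xyz":[0,0,0],"delta_rot":[0,0,0],"jaw":0},{"xyz":[0,0,0],"delta_rot":[0,0,0],"jaw":0},{"xyz":[0,0,0],"delta_rot":[0,0,0],"jaw":0}]'

```text
time_s: 12.45
tool_pos: [0.4546, -0.313, 0.0337]
tcp_rot: [3.138, 0.142, 0.0]
wrist_force: [-0.1, -0.1, -0.3]
width: 0.006
gripper_force: 0.0
```

Request:
carry_out --increments '[{"xyz":[0,0,0],"delta_rot":[0,0,0],"jaw":0},{"xyz":[0,0,0],"delta_rot":[0,0,0],"jaw":0},{"xyz":[0,0,0],"delta_rot":[0,0,0],"jaw":0},{"xyz":[0,0,0],"delta_rot":[0,0,0],"jaw":0},{"xyz":[0,0,0],"delta_rot":[0,0,0],"jaw":0},{"xyz":[0,0,0],"delta_rot":[0,0,0],"jaw":0},{"xyz":[0,0,0],"delta_rot":[0,0,0],"jaw":0},{"xyz":[0,0,0],"delta_rot":[0,0,0],"jaw":0}]'

```text
time_s: 13.25
tool_pos: [0.4546, -0.313, 0.0335]
tcp_rot: [-3.138, -0.142, -0.0]
wrist_force: [-0.2, -0.5, 0.2]
width: 0.003
gripper_force: 0.0
```

Request:
carry_out --increments '[{"xyz":[0,0,0],"delta_rot":[0,0,0],"jaw":0},{"xyz":[0,0,0],"delta_rot":[0,0,0],"jaw":0},{"xyz":[0,0,0],"delta_rot":[0,0,0],"jaw":0},{"xyz":[0,0,0],"delta_rot":[0,0,0],"jaw":0},{"xyz":[0,0,0],"delta_rot":[0,0,0],"jaw":0},{"xyz":[0,0,0],"delta_rot":[0,0,0],"jaw":0},{"xyz":[0,0,0],"delta_rot":[0,0,0],"jaw":0},{"xyz":[0,0,0],"delta_rot":[0,0,0],"jaw":0}]'

```text
time_s: 14.05
tool_pos: [0.4546, -0.313, 0.0335]
tcp_rot: [-3.138, -0.142, -0.0]
wrist_force: [0.1, -0.4, -0.9]
width: 0.001
gripper_force: 0.0
```

Request:
carry_out --increments '[{"xyz":[0,0,-3],"delta_rot":[0,0,0],"jaw":0},{"xyz":[0,0,-4],"delta_rot":[0,0,0],"jaw":0},{"xyz":[0,0,-4],"delta_rot":[0,0,0],"jaw":0},{"xyz":[0,0,-3],"delta_rot":[0,0,0],"jaw":0},{"xyz":[0,0,0],"delta_rot":[0,0,0],"jaw":0},{"xyz":[0,0,0],"delta_rot":[0,0,0],"jaw":0}]'

```text
time_s: 14.65
tool_pos: [0.4545, -0.3129, 0.1735]
tcp_rot: [3.138, 0.142, 0.0]
wrist_force: [-0.8, 0.4, -0.8]
width: 0.002
gripper_force: 0.0
```

```bash
python3 -c "
from h import *
print(r.close_job())"
```

```text
the job is handed in; nothing more can be done
None
```

I pushed the lid back past upright and left it open, pointed at the bare adapter (second from the left) and then at the loose red cap for about two seconds each, and handed in the job at about 15 s; no verdict came back.

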